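# Dose the cup and run the shaker at its third speed

### The job

Give the pump on the bottle beside the cup a full stroke, right down, and let it come all the way up again. Then run the shaker: press the sprung lever of the hand control down past its first two clicks into the third one (not on against its stop) and keep it there; your program finishes while the fingers still hold the lever in the third click. Leave the other things on the bench where they are.

Things in the scene. Friction and masses are not known exactly. Their poses are not given: they have to be found in the camera images.
- shaker: The cup shaker, fixed: a dark base plate 125 (x) by 200 (y) mm with, toward its +y end, a low grey block that carries a clear cup in an aluminium ring (cup rim 151 mm up, fixed), and toward its -y end a squeeze bottle clamped upright with a pump head on top (fixed too, only the head moves). Origin: middle of the plate's underside, on the worktop.
- pump_top (a point): Centre of the top of the pump head: a round black plastic button 46 mm across and 18 mm tall on a white stem, 254 mm above the worktop when up, 48 mm to the -y side of the shaker's origin. A thin spout goes from it over the cup. The point moves down with the head.
- pump_head (a joint): Stroke of the pump head, m: 0 up, 0.018 right down (hard stop). It takes about 4 N to start and 9 N at the bottom, and springs up by itself when let go.
- control: The hand control, fixed: a grey housing 66 x 86 x 129 mm on a dark base plate, with the lever in front of it between two upright aluminium discs (92 mm across). Steel ribs on the rims of the discs mark the three clicks from the top down; a broad block below them marks the stop. Origin: on the worktop right under the lever's pivot; its -x side faces the robot and the lever points that way.
- lever_pivot (a point): The lever's pivot: 120 mm above the worktop, axis level along the control's y; the point's axes are the control's.
- lever_bar (a point): Centre of the lever's grip bar: a black rubber bar 22 mm thick and 70 mm long (along the control's y) across the free end of the lever arm, 150 mm from the pivot. It moves with the lever; its centre is 198 mm above the worktop at rest and 48 mm in the third click. Nothing stands beneath or above it.
- lever (a joint): Angle of the lever, rad: 0 at rest, where the arm points 0.55 rad upward from level toward the robot side (the control's -x); grows as the bar is pressed down, so the arm stands 0.55 - angle above level. Clicks at 0.35, 0.70 and 1.05 (the third), stop at 1.22. A spring always drives it back to 0 when let go, from every click; pressing at the bar takes about 2 to 6 N.

How it is judged:
By the outcome, as a careful person would: the job done as asked, in the order asked, and still so for the second after the job is handed in, while the arm keeps its last pose, push and grip.
It also fails if it takes over 38 s, if anything falls off the work surface, if the arm or the gripper's body presses on something with over 40 N, if the wrist force passes 120 N, or if a joint passes its speed limit or range.

### The arm

A 7-joint arm with a two-finger parallel gripper is mounted at the origin on a cart in front of the work surface, level with it; the furniture and walls round the work are solid. World frame = base frame: x ahead of the robot, y to its left, z up, the work surface at z = 0. Lengths are in mm, angles in rad, forces in N, time in s.
With the tool pointing down it reaches from about 425 to 875 mm from the base axis. Payload 4.7 kg.
Tool frame: the origin (TCP) lies midway between the tips of the shut fingers; the grasp point (between the pads) lies 19 mm behind it; z points along the fingers, y is the line along which they close (so a half turn about z gives the same grasp; the last joint's range is limited). The gripper opens to 87 mm and grips with 3 to 60 N. Pads are 19 mm wide; open, the fingers measure 117 mm over their backs; the gripper's body (75 mm by 190 mm) begins 51 mm behind the grasp point.
Start: joints at [-1.275, 0.321, -0.07, 1.45, 0.023, 1.371, -0.057], TCP at [180.783, 624.374, 222.587] pointing down, gripper open.
Joint ranges: [-2.86, 2.86], [-0.3, 2.09], [-1.38, 1.24], [0.06, 2.45], [-1.56, 4.7], [0.09, 2.05], [-2.69, 2.69]. Speed limits (rad/s): [2.57, 2.57, 3.14, 3.14, 3.14, 3.14, 3.14].

### API

Orientations are given as a 3x3 rotation matrix whose columns are the frame's x, y, z axes.
In Python, from workcell import manip gives the robot as it stands.
- The arm moves only by the shell command python3 -m jog 'ROWS' [OPENING] [FORCE]. ROWS is JSON, a list of rows, each a list of 6 numbers: the shift along the tool's x, y, z each as a share of 0.025 m, from -1 to 1, then the turn, a rotation vector about the tool's x, y, z each as a share of 4 degrees, from -1 to 1. A call has 1 to 10 rows; each row shifts and turns the commanded pose from where the row before left it, along the tool's axes as they then stand; what a row does not reach is not made up. A row lasts 1/12 s, in which the tool goes at most 41.7 mm and 7.16 degrees, less where a joint would pass 70% of its speed; a pose out of reach is approached as far as the arm can. A call with a number of a shift or a turn outside -1 to 1 is refused whole. A call with a gripper value outside its range is refused whole. OPENING is the gripper's target within -1 to 1 (fully open at 1, half-way at 0, shut at -1), set as the call begins (- or left out, the last holds). The fingers move at their own pace and stop on an object; FORCE is the grip in N (left out, the last holds). Time passes only in rows, so rows that do not move let the fingers close. It gives the time, the measured TCP pose, the force, the opening and the grip force at its end, in the units of the state.
- manip.observe(): the state, without advancing time (a new reading comes with each control period).
- manip.snapshot(name): name is "scene" or "top" or "wrist"; returns a dict with "image" (400x640x3 uint8, red, green, blue), "K" (3x3 intrinsics, pixels), "extrinsics" (4x4, takes a point from camera to world coordinates). Camera axes: x right, y up, looking along -z (the intrinsics and any distortion apply to the point x, -y, -z); pixel columns grow to the right and rows downward; lengths in mm; the calibration is good to about 2 mm. A picture is of the moment at which its call begins. There is no depth.
- manip.hand_in(): hands the job in; it is judged then, once.
The state is a dict: "time_s": time; "qpos": joint angles; "qd": joint speeds; "tau": joint torques, N m; "position": TCP position; "ee_rot": TCP orientation; "wrist_force": force on the tool from outside, world axes, zero at the start; "wrist_torque": the same for the moment, N m; "gripper_width": finger opening in mm; "gripper_force": force on a finger pad.
Only numpy, scipy, OpenCV 4.12 (cv2) and the standard library are available. Lean on these libraries where they do the work, as an engineer would, in place of code of your own. Each camera call takes 0.05 s, during which the arm holds its last target. There are 200 camera calls.

## Working session

There is one attempt and no reset: what is moved stays moved. The work goes in short steps, Python scripts to look and compute and a shell command to move; the robot and the scene stay as the last step left them, time stands still between calls to the robot, and variables do not carry over. Pictures are saved under pics/ and viewed, at most 10 in all, crops included, and the job is handed in when it is done.

```bash
mkdir -p pics; python3 - <<'E'
from workcell import manip
import cv2,numpy as np
np.set_printoptions(precision=4,suppress=True)
for n in("scene","top"):
    s=manip.snapshot(n);cv2.imwrite(f"pics/{n}0.png",s["image"][:,:,::-1]);print(n,s["K"],s["extrinsics"])
    np.savez(f"pics/{n}0.npz",**s)
o=manip.observe();print(o["time_s"],o["position"],o["ee_rot"],o["gripper_width"])
E
```

```text
scene [[395.9473   0.     321.0328]
 [  0.     395.9473 196.0633]
 [  0.       0.       1.    ]] [[   0.6241    0.5066   -0.5948   79.9302]
 [  -0.781     0.3834   -0.4929 -435.0296]
 [  -0.0217    0.7722    0.635   698.7904]
 [   0.        0.        0.        1.    ]]
top [[492.9895   0.     322.0465]
 [  0.     492.9895 202.8277]
 [  0.       0.       1.    ]] [[   0.0074    0.9732   -0.2297  351.8941]
 [  -1.        0.0086    0.0043   -4.3092]
 [   0.0062    0.2297    0.9732 1112.4298]
 [   0.        0.        0.        1.    ]]
0.1 [180.6767 623.8745 221.5531] [[-0.9605  0.2781 -0.0004]
 [ 0.2781  0.9605 -0.0017]
 [-0.0001 -0.0017 -1.    ]] 87.23294145703476
```

View pics/scene0.png

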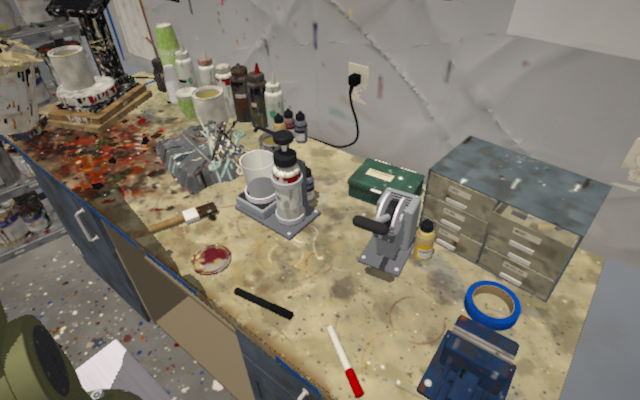

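View pics/top0.png

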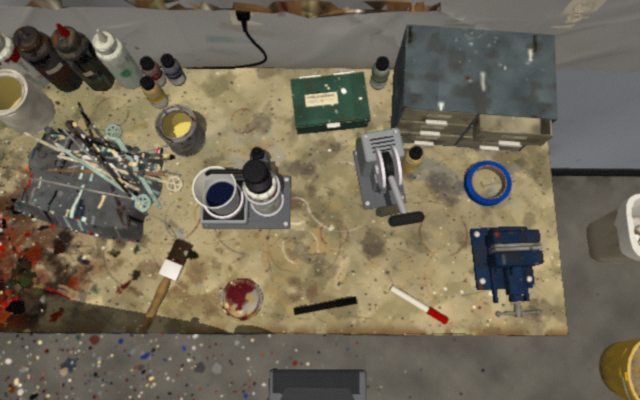

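The scene view shows the pump head at about (284,140) and the lever bar at about (372,224). In the top view they are at about (257,172) and (406,218). I'll enlarge both.

```bash
python3 - <<'E'
import cv2,numpy as np
a=cv2.imread("pics/scene0.png");b=cv2.imread("pics/top0.png")
A=cv2.resize(a[110:290,230:440],None,fx=3.8,fy=3.2,interpolation=2)
A=cv2.resize(a[120:280,230:430],None,fx=4,fy=3.7,interpolation=2)
B=cv2.resize(b[120:245,185:435],None,fx=3.2,fy=3.2,interpolation=2)
cv2.imwrite("pics/A.png",cv2.resize(a[120:270,230:430],None,fx=4,fy=4,interpolation=2));cv2.imwrite("pics/B.png",B)
E
```

```text
(no output)
```

View pics/A.png

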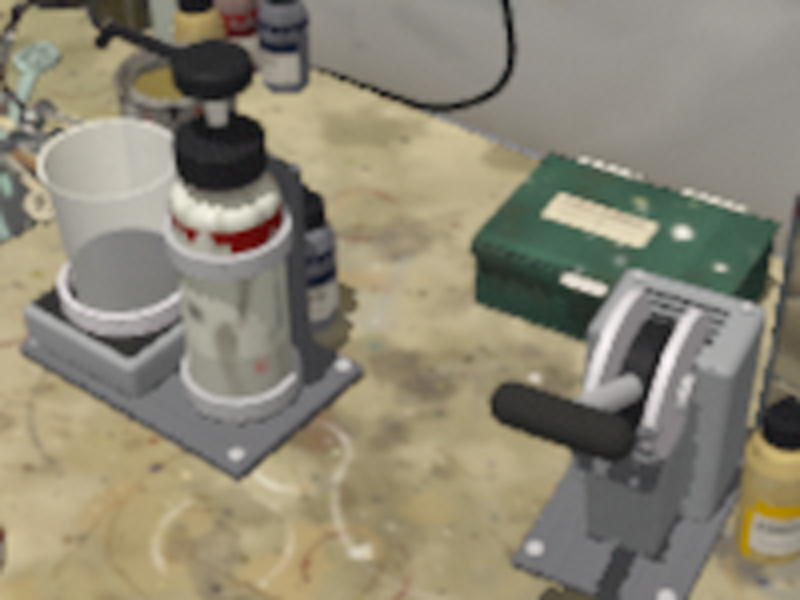

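View pics/B.png

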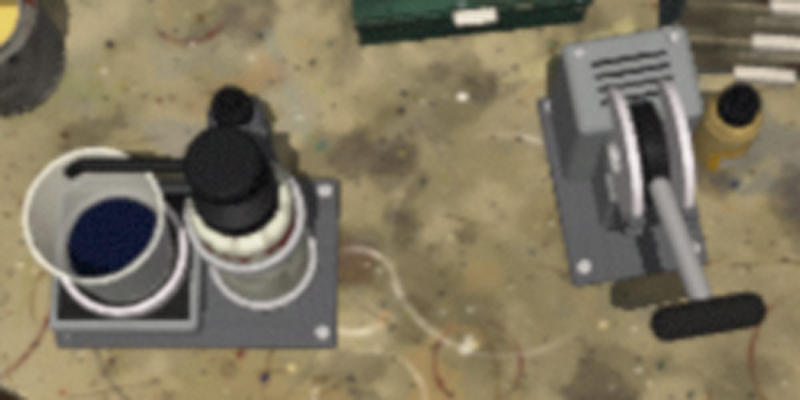

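Crop positions (full-frame pixels):
- Pump top centre: scene (283,135.3), top (255.3,171).
- Lever bar: scene (371.2,225), top (406.2,218.8). Its ends in the top view are about (391,220.3) and (422.5,215.3).

```bash
cat > h.py <<'E'
import numpy as np
from scipy.optimize import least_squares
def ray(s,p):
    d=np.linalg.inv(s["K"])@[p[0],p[1],1]; E=s["extrinsics"]; return E[:3,3],E[:3,:3]@[d[0],-d[1],-d[2]]
def atz(s,p,z):
    o,d=ray(s,p); return o+d*(z-o[2])/d[2]
E
python3 - <<'E'
from h import *
np.set_printoptions(precision=1,suppress=True)
S=np.load("pics/scene0.npz");T=np.load("pics/top0.npz")
def t(a,b,z):
    o=[ray(S,a),ray(T,b)]
    A=[];B=[]
    for c,d in o:
        d=d/np.linalg.norm(d);P=np.eye(3)-np.outer(d,d);A.append(P);B.append(P@c)
    print(atz(S,a,z),atz(T,b,z),np.linalg.lstsq(np.vstack(A),np.hstack(B),rcond=None)[0])
t((283,135.3),(255.3,171),254)
t((371.2,225),(406.2,218.8),198)
l=[atz(T,p,198) for p in((391,220.3),(422.5,215.3))];print(l,(l[1]-l[0])/np.linalg.norm(l[1]-l[0]))
# housing top z=129.. corners, plate corners
for p in((563,50),(692,30),(703,105),(572,135)): print("house",atz(T,(p[0]/3.2+185,p[1]/3.2+120),129))
for p in((577,283),(705,262)): print("plate",atz(T,(p[0]/3.2+185,p[1]/3.2+120),5))
for p in((340,180),(336,345),(57,347)): print("shk",atz(T,(p[0]/3.2+185,p[1]/3.2+120),8))
E
```

```text
[609.6 106.9 254. ] [612.8 113.5 254. ] [615.1 113.7 248.7]
[ 539.4 -171.   198. ] [ 538.1 -167.9  198. ] [ 539.5 -169.3  196.3]
[array([ 534.9, -139. ,  198. ]), array([ 545.1, -199.1,  198. ])] [ 0.2 -1.   0. ]
house [731.1 -90.  129. ]
house [ 746.  -175.9  129. ]
house [ 693.6 -181.6  129. ]
house [672.1 -95.2 129. ]
plate [ 600.9 -108.9    5. ]
plate [ 617.3 -201.7    5. ]
shk [675.6  63.1   8. ]
shk [553.6  63.3   8. ]
shk [550.5 261.1   8. ]
```

Pump top is at about (613,113,254). The control's yaw is about 0.17, with the lever bar at (539,-169,198) and the pivot at about (665,-147,120). First I rise with the fingers shut, then go across.

```bash
python3 -m jog '[[0,0,-1,0,0,0],[0,0,-1,0,0,0],[0,0,-1,0,0,0],[-0.97,-0.645,-1,0,0,0],[-0.97,-0.645,0,0,0,0],[-0.97,-0.645,0,0,0,0],[-0.97,-0.645,0,0,0,0],[-0.97,-0.645,0,0,0,0],[-0.97,-0.645,0,0,0,0],[-0.97,-0.645,0,0,0,0]]' -1 20
```

```text
time_s: 0.93
position: [313.1, 467.3, 322.1]
ee_rot: [[-0.961, 0.278, -0.0], [0.278, 0.961, -0.001], [0.0, -0.001, -1.0]]
wrist_force: [0.8, -0.2, -1.1]
gripper_width: 28.5
gripper_force: 0.0
```

```bash
python3 -m jog '[[-0.97,-0.645,0,0,0,0],[-0.97,-0.645,0,0,0,0],[-0.97,-0.645,0,0,0,0],[-0.97,-0.645,0,0,0,0],[-0.97,-0.645,0,0,0,0],[-0.97,-0.645,0,0,0,0],[-0.97,-0.645,0,0,0,0],[-0.97,-0.645,0,0,0,0],[-0.97,-0.645,0,0,0,0],[-0.97,-0.645,0,0,0,0]]'; python3 -m jog '[[-0.97,-0.645,0,0,0,0],[-0.97,-0.645,0,0,0,0],[-0.97,-0.645,0,0,0,0],[-0.97,-0.645,0,0,0,0],[-0.97,-0.645,0,0,0,0],[-0.9,-0.6,0,0,0,0],[0,0,0.8,0,0,0],[0,0,0.6,0,0,0],[0,0,0,0,0,0],[0,0,0,0,0,0]]'
python3 - <<'E'
from workcell import manip
import cv2
a=manip.snapshot("scene")["image"][:,:,::-1];b=manip.snapshot("top")["image"][:,:,::-1]
c=[cv2.resize(i,(400,450),interpolation=2) for i in(a[80:215,220:340],b[110:245,200:320])]
cv2.imwrite("pics/c1.png",cv2.hconcat(c))
E
```

```text
time_s: 1.77
position: [501.1, 245.1, 322.2]
ee_rot: [[-0.961, 0.278, -0.001], [0.278, 0.961, -0.0], [0.0, -0.0, -1.0]]
wrist_force: [1.5, 0.2, -0.2]
gripper_width: 0.6
gripper_force: 0.0
time_s: 2.6
position: [611.3, 114.8, 286.5]
ee_rot: [[-0.961, 0.278, -0.003], [0.278, 0.961, -0.0], [0.002, -0.001, -1.0]]
wrist_force: [-0.6, 1.1, -0.4]
gripper_width: 0.3
gripper_force: 0.0
```

View pics/c1.png

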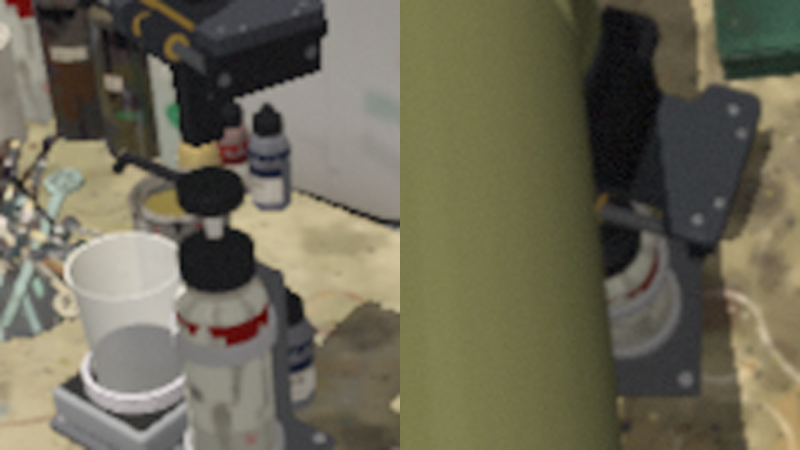

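The shut fingertips at crop (203,140) hang over the button, whose centre is at (212,185). I'll shift a few mm, go down, and press in small rows.

```bash
python3 -m jog '[[-0.11,-0.09,0.6,0,0,0],[0,0,0.5,0,0,0],[0,0,0.2,0,0,0],[0,0,0.2,0,0,0],[0,0,0.2,0,0,0],[0,0,0.2,0,0,0],[0,0,0.1,0,0,0],[0,0,0,0,0,0]]'
```

```text
time_s: 3.37
position: [613.6, 111.7, 238.8]
ee_rot: [[-0.961, 0.278, -0.0], [0.278, 0.961, 0.0], [0.0, 0.0, -1.0]]
wrist_force: [-4.7, -0.9, 7.2]
gripper_width: 0.7
gripper_force: 3.9
```

```bash
python3 -m jog '[[0,0,0.1,0,0,0],[0,0,0.08,0,0,0],[0,0,0,0,0,0],[0,0,0,0,0,0]]'
```

```text
time_s: 3.7
position: [613.7, 111.7, 236.4]
ee_rot: [[-0.961, 0.278, 0.001], [0.278, 0.961, 0.001], [-0.0, 0.002, -1.0]]
wrist_force: [-6.3, -1.9, 13.8]
gripper_width: 0.4
gripper_force: 6.5
```

```bash
python3 -m jog '[[0,0,0.12,0,0,0],[0,0,0,0,0,0],[0,0,0,0,0,0],[0,0,0,0,0,0]]'
```

```text
time_s: 4.03
position: [613.7, 111.7, 236.3]
ee_rot: [[-0.961, 0.278, 0.002], [0.278, 0.961, 0.003], [-0.002, 0.003, -1.0]]
wrist_force: [-10.9, -2.0, 24.5]
gripper_width: 0.4
gripper_force: 12.0
```

The pump bottomed out: z has stopped changing while the force rose to 24 N. I'll let it come up, turn the tool to the control's yaw, and take a picture of the pump.

```bash
python3 -m jog '[[0,0,-0.5,0,0,0],[0,0,-0.6,0,0,0],[0,0,-0.8,0,0,0],[0,0,-0.8,0,0,-1],[0,0,0,0,0,-1],[0,0,0,0,0,-1],[0,0,0,0,0,-1],[0,0,0,0,0,-1],[0,0,0,0,0,-1],[0,0,0,0,0,-0.5]]';python3 -m jog '[[0.45,-0.96,0,0,0,0],[0.45,-0.96,0,0,0,0],[0.45,-0.96,0,0,0,0],[0.45,-0.96,0,0,0,0],[0.45,-0.96,0,0,0,0],[0.45,-0.96,0,0,0,0],[0.45,-0.96,0,0,0,0],[0.45,-0.96,0,0,0,0],[0.45,-0.96,0,0,0,0],[0.45,-0.96,0,0,0,0]]'; python3 -m jog '[[0.45,-0.96,0,0,0,0],[0,0,0.5,0,0,0],[0,0,0.5,0,0,0],[0,0,0,0,0,0],[0,0,0,0,0,0]]'
python3 - <<'E'
from workcell import manip
import cv2
cv2.imwrite("pics/d.png",cv2.resize(manip.snapshot("scene")["image"][100:270,230:440,::-1],(741,600),interpolation=2))
E
```

```text
time_s: 4.87
position: [614.2, 112.1, 297.7]
ee_rot: [[-0.985, -0.175, 0.001], [-0.175, 0.985, 0.0], [-0.001, 0.0, -1.0]]
wrist_force: [0.5, -0.2, 0.2]
gripper_width: 0.7
gripper_force: 0.0
time_s: 5.7
position: [544.1, -145.0, 297.9]
ee_rot: [[-0.985, -0.172, 0.001], [-0.172, 0.985, 0.0], [-0.001, 0.0, -1.0]]
wrist_force: [0.9, -0.8, -0.3]
gripper_width: 0.3
gripper_force: 0.0
time_s: 6.12
position: [537.3, -167.5, 271.3]
ee_rot: [[-0.985, -0.174, -0.002], [-0.174, 0.985, 0.001], [0.002, 0.002, -1.0]]
wrist_force: [0.2, -0.0, -0.2]
gripper_width: 0.6
gripper_force: 0.0
```

View pics/d.png

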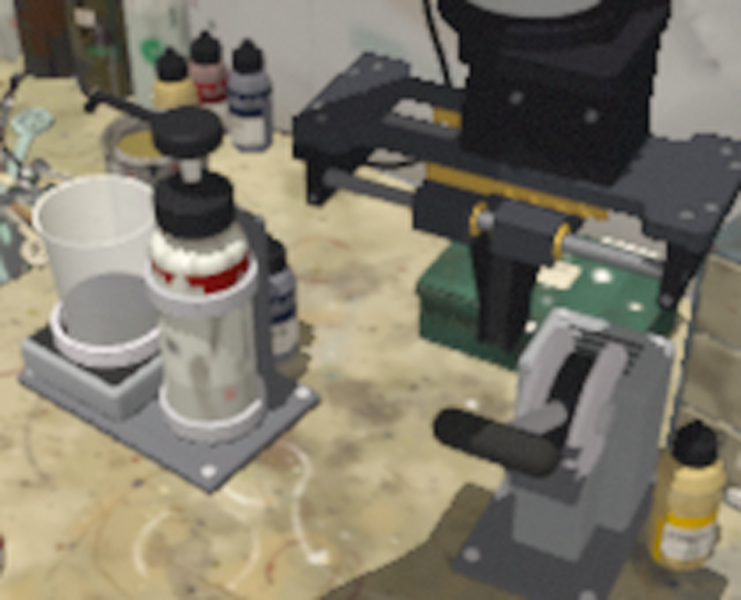

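The pump head is back up, with the white stem visible at (190,170). The fingertips at (500,345) sit over the bar, centred at (500,440). Now I press down along the bar's arc.

```bash
python3 -m jog '[[0,0,1,0,0,0],[0,0,1,0,0,0],[0,0,0.5,0,0,0],[0.28,0,0.5,0,0,0],[0.22,0,0.5,0,0,0],[0.16,0,0.5,0,0,0],[0.12,0,0.5,0,0,0],[0,0,0,0,0,0]]';python3 -m jog '[[0.07,0,0.5,0,0,0],[0.03,0,0.5,0,0,0],[-0.02,0,0.5,0,0,0],[-0.06,0,0.5,0,0,0],[-0.1,0,0.5,0,0,0],[0,0,0,0,0,0]]'
```

```text
time_s: 6.83
position: [517.0, -172.1, 158.6]
ee_rot: [[-0.985, -0.172, -0.003], [-0.172, 0.985, 0.001], [0.003, 0.001, -1.0]]
wrist_force: [-2.9, -0.2, 3.2]
gripper_width: 0.6
gripper_force: 1.5
time_s: 7.33
position: [519.9, -172.2, 95.2]
ee_rot: [[-0.985, -0.172, -0.002], [-0.172, 0.985, -0.0], [0.002, 0.0, -1.0]]
wrist_force: [-2.4, -0.5, 3.5]
gripper_width: 0.6
gripper_force: 1.9
```

```bash
python3 -m jog '[[-0.14,0,0.45,0,0,0],[-0.18,0,0.45,0,0,0],[-0.15,0,0.32,0,0,0],[-0.1,0,0.2,0,0,0],[0,0,0,0,0,0],[0,0,0,0,0,0],[0,0,0,0,0,0]]'
python3 - <<'E'
from workcell import manip
import cv2,numpy as np
for n in("scene","top"):
    s=manip.snapshot(n);np.savez(f"pics/{n}e.npz",**s);cv2.imwrite(f"pics/{n}e.png",s["image"][:,:,::-1])
a=cv2.imread("pics/scenee.png")[150:290,330:470]
cv2.imwrite("pics/e.png",cv2.resize(a,(590,590),interpolation=2))
E
```

```text
time_s: 7.92
position: [533.7, -170.2, 62.2]
ee_rot: [[-0.985, -0.171, -0.001], [-0.171, 0.985, 0.0], [0.001, 0.0, -1.0]]
wrist_force: [-2.5, -0.8, 1.3]
gripper_width: -0.1
gripper_force: 1.6
```

View pics/e.png

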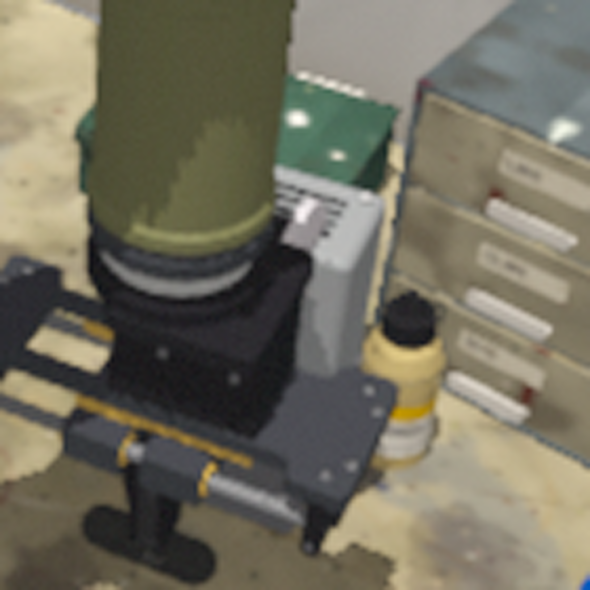

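The bar is visible under the fingertips, centred at crop (150,545). With the tip at z 62.2, the lever angle is about 1.03. I'll go 3 mm lower to settle at 1.05.

```bash
python3 -m jog '[[-0.06,0,0.12,0,0,0],[0,0,0,0,0,0],[0,0,0,0,0,0],[0,0,0,0,0,0],[0,0,0,0,0,0],[0,0,0,0,0,0]]'
python3 - <<'E'
from h import *
from workcell import manip
S=manip.snapshot("scene");np.savez("pics/f.npz",**S)
import cv2;cv2.imwrite("pics/f.png",cv2.resize(S["image"][250:300,335:395,::-1],(720,600),interpolation=2))
E=S["extrinsics"]
for x,y,z,t in((533.7,-170.2,51.2,'1.026'),(535.4,-169.6,48,'1.05'),(535.4+3,-169,41,'1.1'),(530,-171,55,'1.0')):
    p=E[:3,:3].T@(np.array([x,y,z])-E[:3,3]);q=S["K"]@[p[0],-p[1],-p[2]];print(t,q[:2]/q[2])
E
```

```text
time_s: 8.52
position: [535.4, -169.9, 59.0]
ee_rot: [[-0.985, -0.171, -0.0], [-0.171, 0.985, 0.0], [0.0, 0.0, -1.0]]
wrist_force: [-3.9, -0.7, 2.5]
gripper_width: 0.5
gripper_force: 2.1
1.026 [365.12331174 278.3284306 ]
1.05 [365.26413337 278.66170893]
1.1 [365.66242534 279.76746478]
1.0 [364.52989183 278.46952026]
```

View pics/f.png

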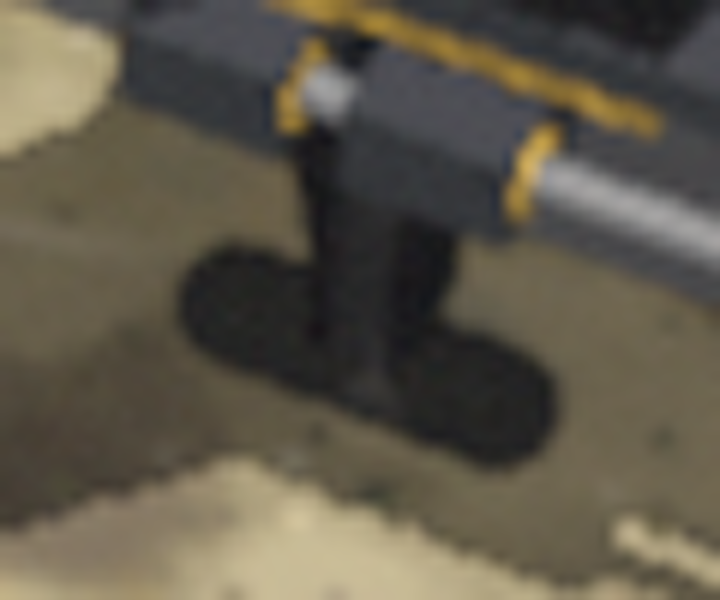

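The bar centre projects to about (365.7,279.7), which fits the third click. But the fingertip seems to overlap the bar's near side, at crop (365,410). I'll check with the wrist camera and project the tip.

```bash
python3 - <<'E'
from h import *
from workcell import manip
import cv2
S=np.load("pics/f.npz")
def pr(S,P):
    E=S["extrinsics"];p=E[:3,:3].T@(np.array(P)-E[:3,3]);q=S["K"]@[p[0],-p[1],-p[2]];return np.round(q[:2]/q[2],1)
cx=np.array([.985,.172,0]);t=np.array([535.4,-169.9,59])
W=manip.snapshot("wrist");cv2.imwrite("pics/w.png",W["image"][:,:,::-1])
for dx in(-12,-9.5,0,9.5): print(dx,"tip scene",pr(S,t+dx*cx),"wrist",pr(W,t+dx*cx))
piv=np.array([665,-147.2,120])
for th in(.95,1,1.05,1.1,1.15,1.22):
    f=.55-th;b=piv-150*np.cos(f)*cx+[0,0,150*np.sin(f)];yy=35*np.array([-.172,.985,0])
    print(th,b.round(),"scene",pr(S,b),"wrist c/ends",pr(W,b),pr(W,b+yy),pr(W,b-yy))
E
```

```text
-12 tip scene [363.2 279.4] wrist [314.3 227.9]
-9.5 tip scene [363.8 278.6] wrist [314.4 232.5]
0 tip scene [365.7 275.3] wrist [314.4 249.7]
9.5 tip scene [367.5 272.1] wrist [314.4 266.4]
0.95 [ 529. -171.   62.] scene [364.4 276.7] wrist c/ends [314.5 239.8] [383.9 239.7] [245.2 239.9]
1 [ 532. -170.   55.] scene [364.8 277.8] wrist c/ends [314.5 240.2] [381.  240.1] [248.1 240.3]
1.05 [ 535. -170.   48.] scene [365.3 278.7] wrist c/ends [314.6 241.2] [378.4 241.1] [250.8 241.3]
1.1 [ 539. -169.   42.] scene [365.9 279.4] wrist c/ends [314.6 242.8] [376.  242.7] [253.2 242.9]
1.15 [ 543. -168.   35.] scene [366.6 280. ] wrist c/ends [314.6 245. ] [373.8 244.9] [255.4 245.1]
1.22 [ 549. -167.   27.] scene [367.5 280.4] wrist c/ends [314.7 248.7] [371.1 248.6] [258.2 248.8]
```

View pics/w.png

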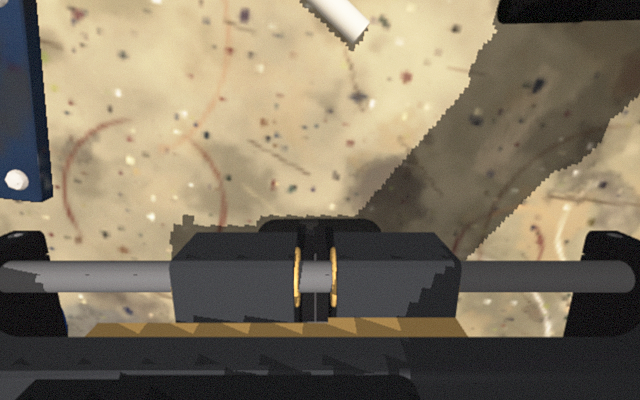

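The wrist view shows the bar under the fingers, with ends at columns 258 and 382 and its near edge at row 219. That matches an angle of about 1.05 (bar z about 48), and the fingers carry about 4.5 N. I'll check that it holds steady, then hand in.

```bash
python3 -m jog '[[0,0,0,0,0,0],[0,0,0,0,0,0],[0,0,0,0,0,0],[0,0,0,0,0,0],[0,0,0,0,0,0],[0,0,0,0,0,0],[0,0,0,0,0,0],[0,0,0,0,0,0],[0,0,0,0,0,0],[0,0,0,0,0,0]]'; python3 -c "
from workcell import manip
print(manip.hand_in())"
```

```text
time_s: 9.45
position: [535.5, -169.9, 59.0]
ee_rot: [[-0.985, -0.171, -0.0], [-0.171, 0.985, 0.0], [0.0, 0.0, -1.0]]
wrist_force: [-4.7, -1.3, 2.4]
gripper_width: 0.5
gripper_force: 2.1
the job is handed in; nothing more can be done
None
```

I gave the pump a full stroke to its stop and it came all the way back up; the job was then handed in at 9.5 s with the shut fingers pressing the lever down in the third click (about 1.05 rad, estimated from tip height and camera views).

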